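Change the ribbon in a printer cassette

ROBOT

A 6-joint arm with a two-finger parallel gripper is mounted at the origin on the work surface; the furniture and walls round the work are solid. World frame = base frame: x ahead of the robot, y to its left, z up, the work surface at z = 0. Lengths are in m, angles in rad, forces in N, time in s.
With the tool pointing down it reaches from about 0.425 to 1.125 m from the base axis. Payload 14.9 kg.
Tool frame: the origin (TCP) lies midway between the tips of the shut fingers; the grasp point (between the pads) lies behind it (manip.pinch_z is the z of the grasp point in the tool frame, in m); z points along the fingers, y is the line along which they close (so a half turn about z gives the same grasp; the last joint's range is limited). The gripper opens to 91 mm and grips with 3 to 60 N. Pads are 32 mm wide; open, the fingers measure 118 mm over their backs; the gripper's body (76 mm by 178 mm) begins 60 mm behind the grasp point.
Start: joints at [-1.369, 0.379, 1.734, -0, 1.028, -0.033], TCP at [0.163, -0.681, 0.214] pointing down, gripper open.
Joint ranges: [-2.77, 2.77], [-0.74, 2.19], [0, 2.66], [-1.06, 4.2], [0.31, 2.87], [-3.08, 3.08]. Speed limits (rad/s): [1.89, 1.89, 2.39, 3.14, 3.14, 3.14].

INTERFACE

Orientations are given as a unit quaternion [w, x, y, z].
In Python, from station import manip, imaging, boxes_of gives the robot as it stands. The module is installed in compiled form; this text tells all that it offers.
- The arm moves only by the shell command python3 -m handwheel 'ROWS' [FORCE]. ROWS is JSON, a list of rows, each an object of numbers: "fingers": the finger opening in cm, from 0 to 9.12; "tx", "ty", "tz": the shift along the tool's x, y, z in cm; "wx", "wy", "wz": the turn, a rotation vector about the tool's x, y, z in rad. In form: [{"fingers": .., "tx": .., "ty": .., "tz": .., "wx": .., "wy": .., "wz": ..}, ...]. A call has 1 to 12 rows; each row shifts and turns the commanded pose from where the row before left it, along the tool's axes as they then stand; what a row does not reach is not made up. A row lasts 1/8 s, in which the tool goes at most 62.5 mm and 10.7 degrees, less where a joint would pass 70% of its speed; a pose out of reach is approached as far as the arm can. A call with a gripper value outside its range is refused whole. The fingers move at their own pace and stop on an object; FORCE is the grip in N (left out, the last holds). Time passes only in rows, so rows that do not move let the fingers close. It gives the time, the measured TCP pose, the force, the opening and the grip force at its end, in the units of the state.
- manip.get_state(): the state, without advancing time (a new reading comes with each control period).
- imaging.capture(name): name is "scene" or "top" or "wrist"; returns a dict with "img" (420x560x3 uint8, red, green, blue), "fov_y" (degrees; the focal length in pixels is half the picture's height over the tangent of half this angle, whatever the lens; pixels are square), "cx", "cy" (the principal point, pixels), "D" ([k1, k2, p1, p2, k3] as OpenCV has them; the pictures are not rectified), "R" (3x3) and "t" (3): a world point X has camera coordinates R X + t; the wrist camera has in their place "tool_from_camera" (4x4, takes a point from camera to tool coordinates, whose origin is the TCP and whose axes are the flange's). Camera axes: x right, y down, z forward; pixel columns grow to the right and rows downward; lengths in m; the calibration is good to about 2 mm. A picture is of the moment at which its call begins: read the wrist's pose just before it. There is no depth.
- manip.sign_off(): hands the job in; it is judged then, once.
Trained networks look in a picture, given as the dict that the camera call returned (one of the last four; its "shot" number tells which), for a name from the list of things; names that differ only in an ending like _2 or _b are one class to them, and where a whole thing is asked for, a point or a joint stands for the part that bears it (a point fixed in the world has none). Each returns a list of dicts, best first, with "score" (0 to 1); they miss things now and then, are a little off and sometimes report something else, mostly with a low value. They report only what shows in the picture. A call takes as long as a camera call.
- boxes_of(thing, picture): "at" ([column, row] in pixels, amid what is visible of it).
The state is a dict: "time_s": time; "qpos": joint angles; "qvel": joint speeds; "joint_efforts": joint torques, N m; "tcp_pos": TCP position; "tcp_rot": TCP orientation; "ft_force": force on the tool from outside, world axes, zero at the start; "wrist_torque": the same for the moment, N m; "grip_width": finger opening in m; "grasp_force": force on a finger pad.
Only numpy, scipy, OpenCV 4.12 (cv2) and the standard library are available. Lean on these libraries where they do the work, as an engineer would, in place of code of your own. Each camera call takes 0.05 s, during which the arm holds its last target. There are 200 camera calls.

TASK

The ribbon in this printer cassette has run out. Change it over: the empty core goes from the supply forks to the take-up forks, the new black roll from the carton to the supply forks, and the used grey roll from the take-up forks into the carton; the rubber mat is free for laying one aside meanwhile. Each must end lying level in both V notches of its place, centred end to end, and let go.

Things in the scene. Friction and masses are not known exactly. Their poses are not given: they have to be found in the camera images.
- used_roll_center (a point): Centre of the used ribbon roll: grey, 40 mm in diameter and 112 mm long, on a white core 25 mm in diameter and 160 mm long that sticks out 24 mm at each end; 0.1 to 0.2 kg; y axis along the core, either way round. Starts in the take-up forks. On a flat surface it lies still (does not roll), this centre 20 mm up.
- new_roll_center (a point): Centre of the new ribbon roll: black, 42 mm in diameter and 120 mm long, on a white core 25 mm in diameter and 170 mm long that sticks out 25 mm at each end; 0.1 to 0.2 kg; y axis along the core, either way round. Starts in the carton. On a flat surface it lies still, this centre 21 mm up.
- empty_core_center (a point): Centre of the empty core: plain white tube 25 mm in diameter and 170 mm long, 0.05 kg, y axis along it, either way round. Starts in the supply forks. On a flat surface it lies still, this centre 12.5 mm up.
- cassette: Ribbon cassette, origin under its centre on the bench, turned any way round, fixed: dark chassis 200 x 160 mm, plate top 10 mm high. It carries two pairs of steel forks 124 mm apart in x: supply at -x, take-up at +x. Between them lie a low head block and two guide rods, tops 22 mm above the bench.
- supply_seat (a point): Where a core's middle lies in the supply forks, 55 mm above the bench; y axis along the core, z up. The forks: two upright plates 6 mm thick, 64 wide, 67 high, inner faces 136 mm apart, each with a V notch in its top edge, 53 mm wide at the mouth, that centres the core. Known by the small black knob low outside one plate; they hold the empty core at the start.
- takeup_seat (a point): Where a core's middle lies in the take-up forks, which are like the supply forks: 55 mm above the bench, y axis along the core, z up. Known by two small white gears low on the outer face of one plate; they hold the used grey roll at the start.
- carton_seat (a point): Where a core's middle lies in the carton, 46 mm above the bench; y axis along the core. The carton is a fixed open cardboard tray 112 x 166 mm, its long sides only 14 mm high; two upright end boards 6 mm thick and 58 mm high, inner faces 136 mm apart, have V notches like those of the forks. It holds the new roll at the start.
- mat_top (a point): Middle of the upper face of a flat dark ribbed rubber mat, 120 (x) x 180 (y) x 3 mm, fixed and bare at the start: a free spot to lay a roll on, best along its y axis. Elsewhere, a yellow tool rack and a bottle, up to about 0.25 m tall, stand to the right of the robot within x 0.3 to 0.53 and y -0.23 to -0.47: lift clear of them.

How it is judged:
By the outcome, as a careful person would: the job done as asked, in the order asked, and still so for the second after the job is handed in, with the robot touching nothing.
It also fails if it takes over 109 s, if anything falls off the work surface, if the arm or the gripper's body presses on something with over 40 N, if the wrist force passes 120 N, or if a joint passes its speed limit or range.

## Working session

There is one attempt and no reset: what is moved stays moved. The work goes in short steps, Python scripts to look and compute and a shell command to move; the robot and the scene stay as the last step left them, time stands still between calls to the robot, and variables do not carry over. Pictures are saved under pics/ and viewed, at most 14 in all, crops included, and the job is handed in when it is done.

```bash
mkdir -p pics; cat > h.py <<'E'
import numpy as np, cv2
from scipy.spatial.transform import Rotation as Rn
from station import manip, imaging, boxes_of
def K(p):
    f=p["img"].shape[0]/2/np.tan(np.radians(p["fov_y"])/2)
    return np.array([[f,0,p["cx"]],[0,f,p["cy"]],[0,0,1]])
def RT(p,s=None):
    if "R" in p: return np.array(p["R"]),np.array(p["t"])
    T=np.array(p["tool_from_camera"]); q=np.array(s["tcp_rot"]); Rw=Rn.from_quat(q[[1,2,3,0]]).as_matrix()
    Rc=Rw@T[:3,:3]; c=Rw@T[:3,3]+np.array(s["tcp_pos"])
    return Rc.T,-Rc.T@c
def ray(p,px,z,s=None):
    R,t=RT(p,s); u=cv2.undistortPoints(np.array([[px]],float),K(p),np.array(p["D"],float))[0,0]
    d=R.T@np.array([u[0],u[1],1]); c=-R.T@t
    return c+d*(z-c[2])/d[2]
def proj(p,X,s=None):
    R,t=RT(p,s); return cv2.projectPoints(np.array(X,float).reshape(-1,1,3),cv2.Rodrigues(R)[0],t.reshape(3,1),K(p),np.array(p["D"],float))[0][:,0]
def save(p,n,sc=1.4): cv2.imwrite("pics/"+n,cv2.resize(p["img"][:,:,::-1],None,fx=sc,fy=sc))
E
python3 - <<'E'
from h import *
st=manip.get_state(); print(st, manip.pinch_z)
Z=dict(used_roll_center=.055,new_roll_center=.046,empty_core_center=.055,cassette=.02,supply_seat=.055,takeup_seat=.055,carton_seat=.046,mat_top=.003)
for n in ["top","scene"]:
    p=imaging.capture(n); save(p,n+"0.png")
    print(n,"cam",-np.array(p["R"]).T@p["t"], np.array(p["R"]).round(2).tolist())
    for k,z in Z.items():
        for b in boxes_of(k,p)[:2]: print(n,k,np.round(b["at"],1),round(b["score"],2),ray(p,b["at"],z).round(4))
E
```

```text
{'time_s': 0.0, 'qpos': array([-1.36930870e+00,  3.79390927e-01,  1.73478398e+00, -1.86441554e-05,
        1.02850753e+00, -3.33265364e-02]), 'qvel': array([-5.81043595e-04, -2.61479869e-05,  7.93304363e-04, -5.34997594e-04,
       -4.37032782e-04, -1.49495775e-05]), 'joint_efforts': array([-2.50054283e-03, -7.63735127e+01, -4.34366226e+01,  6.50040968e-02,
        4.24582721e-02, -7.02685884e-05]), 'tcp_pos': array([ 0.16275564, -0.68040456,  0.21329901]), 'tcp_rot': array([-5.42294243e-04,  9.93114991e-01,  1.17142299e-01, -5.37144591e-05]), 'ft_force': array([ 0.49310707,  0.03947822, -0.47337101]), 'wrist_torque': array([0.03027769, 0.01928617, 0.01559984]), 'grasp_force': 0.0, 'grip_width': 0.09140726202693865} -0.0188
top cam [0.43704923 0.0562996  1.10359997] [[0.0, -1.0, 0.0], [-0.99, -0.01, -0.14], [0.14, -0.0, -0.99]]
top used_roll_center [288.5 184.4] 0.69 [0.639  0.0293 0.055 ]
top new_roll_center [167.2 224.6] 0.91 [0.5293 0.3551 0.046 ]
top empty_core_center [271.7 230.2] 0.75 [0.5153 0.0737 0.055 ]
top cassette [277.5 211.6] 0.82 [0.5693 0.0586 0.02  ]
top supply_seat 
[... 171 characters left out ...]
381.5 193. ] 0.77 [ 0.6259 -0.2357  0.003 ]
top mat_top [275.8 212.6] 0.43 [0.5686 0.0634 0.003 ]
scene cam [0.07270948 0.64082693 0.60108342] [[-0.77, -0.64, -0.01], [-0.37, 0.45, -0.81], [0.53, -0.62, -0.58]]
scene used_roll_center [266.5 189.2] 0.62 [0.6268 0.0314 0.055 ]
scene new_roll_center [184.3 298.1] 0.98 [0.525  0.3544 0.046 ]
scene empty_core_center [295.4 218.6] 0.9 [0.5108 0.0747 0.055 ]
scene cassette [282.9 223.9] 0.75 [0.5478 0.0698 0.02  ]
scene supply_seat [314.8 231.8] 0.81 [0.4555 0.0839 0.055 ]
scene takeup_seat [286.3 196.1] 0.83 [0.5758 0.0244 0.055 ]
scene carton_seat [192.6 320.1] 0.94 [0.4789 0.3764 0.046 ]
scene mat_top [331.6 163.1] 0.71 [ 0.6291 -0.2305  0.003 ]
```

```bash
python3 - <<'E'
import cv2
a=cv2.imread("pics/top0.png"); print(a.shape)
c=a[int(130*1.4):int(300*1.4),int(120*1.4):int(440*1.4)]; cv2.imwrite("pics/top0c.png",cv2.resize(c,None,fx=1.75,fy=1.75,interpolation=cv2.INTER_CUBIC))
a=cv2.imread("pics/scene0.png")
c=a[int(130*1.4):int(380*1.4),int(100*1.4):int(420*1.4)]; cv2.imwrite("pics/scene0c.png",cv2.resize(c,(800,600*250*320//320//240*240//250) if 0 else (768,600),interpolation=cv2.INTER_CUBIC))
E
```

```text
(588, 784, 3)
```

View pics/top0c.png

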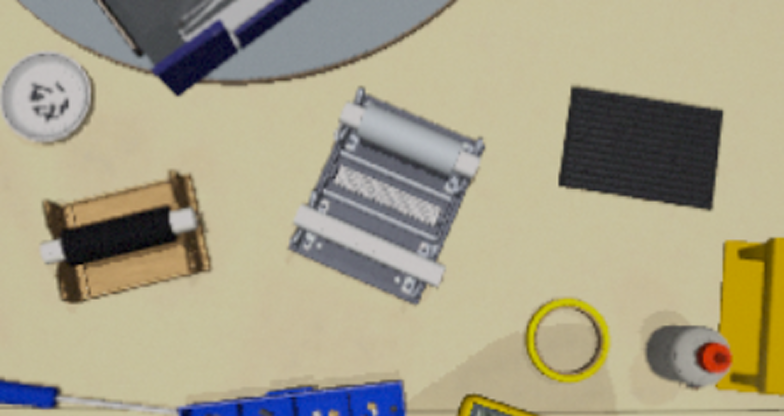

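View pics/scene0c.png

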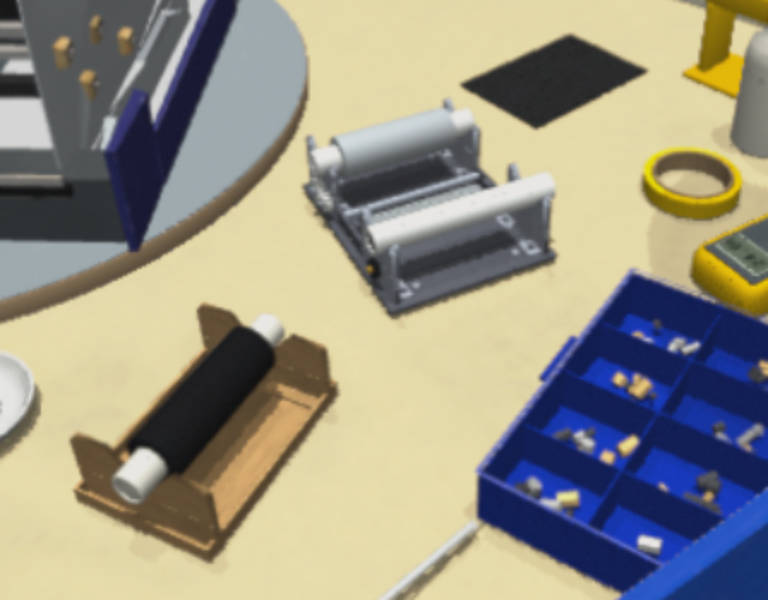

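The top crop shows the used roll at (340,111)–(478,165), the empty core at (298,215)–(441,274), the new roll at (42,252)–(195,218) and the mat corners at (572,87), (721,110), (712,209) and (560,186). In the scene view the knob is on the empty core's forks and the gears are on the grey roll's forks, as described.

```bash
cat >> h.py <<'E'
def psi(s):
    q=np.array(s["tcp_rot"]); x=Rn.from_quat(q[[1,2,3,0]]).as_matrix()[:,0]; return np.arctan2(x[1],x[0])
def plan(x,y,a,z=None):
    "shift in tool axes (cm) and wz to get TCP to x,y,(z) with tool x along yaw a (mod pi): TRANSLATE first, then turn"
    s=manip.get_state(); q=np.array(s["tcp_rot"]); R=Rn.from_quat(q[[1,2,3,0]]).as_matrix()
    d=np.array([x,y,z if z is not None else s["tcp_pos"][2]])-s["tcp_pos"]
    w=-(a-psi(s)); w=(w+np.pi/2)%np.pi-np.pi/2
    print("shift cm",(R.T@d*100).round(2),"wz",round(w,4),"after turn tool q6 now",round(s["qpos"][5],2),"psi",round(psi(s),4),"tilt",R[:,2].round(4))
E
python3 - <<'E'
from h import *
p=imaging.capture("top")
o=lambda x,y:(120+x/2.45,130+y/2.45)
for n,a,b,z in [("used",(341,111),(478,165),.055),("empty",(299,217),(441,274),.055),("new",(44,252),(194,219),.046)]:
    A=ray(p,o(*a),z);B=ray(p,o(*b),z);d=A-B;print(n,((A+B)/2).round(4),np.arctan2(d[1],d[0]).round(3),np.linalg.norm(d).round(3))
M=[ray(p,o(*c),.003) for c in[(572,87),(721,110),(712,209),(560,186)]]
print("mat",np.mean(M,0).round(4),[(np.arctan2(*(u-v)[[1,0]]).round(3),np.linalg.norm(u-v).round(3)) for u,v in[(M[0],M[1]),(M[3],M[2])]])
w=imaging.capture("wrist"); print(np.array(w["tool_from_camera"]).round(3).tolist(),w["fov_y"])
plan(.57,.055,1.2)
E
```

```text
used [0.6339 0.0332 0.055 ] 1.195 0.162
empty [0.5154 0.0758 0.055 ] 1.194 0.166
new [0.5252 0.3513 0.046 ] 1.795 0.169
mat [ 0.6339 -0.237   0.003 ] [(np.float64(1.423), np.float64(0.177)), (np.float64(1.425), np.float64(0.177))]
[[0.0, -0.971, -0.237, 0.065], [1.0, 0.0, -0.001, -0.0], [0.001, -0.237, 0.971, -0.169], [0.0, 0.0, 0.0, 1.0]] 66.83806740159811
shift cm [ 56.72 -62.09   0.  ] wz -0.9652 after turn tool q6 now -0.03 psi 0.2348 tilt [ 0.  0. -1.]
```

```bash
python3 -m handwheel '[{"tz":-3.3,"wz":-0.161},{"tz":-3.3,"wz":-0.161},{"tz":-3.3,"wz":-0.161},{"tz":-3.3,"wz":-0.161},{"tz":-3.3,"wz":-0.161},{"tz":-3.3,"wz":-0.161},{"tx":5.2,"ty":0.75},{"tx":5.2,"ty":0.75},{"tx":5.2,"ty":0.75},{"tx":5.2,"ty":0.75},{"tx":5.2,"ty":0.75},{"tx":5.2,"ty":0.75}]'
python3 -c "
from h import *
plan(.575,.055,1.195,.22)"
```

```text
shift cm [ 57.2  -61.97  -0.6 ] wz -0.9602 after turn tool q6 now -0.03 psi 0.2348 tilt [ 0.  0. -1.]invalid input at $[0]: expected keys fingers, tx, ty, tz, wx, wy, wz
```

```bash
python3 -m handwheel '[{"fingers":9,"tx":0,"ty":0,"tz":-3.3,"wx":0,"wy":0,"wz":-0.161},{"fingers":9,"tx":0,"ty":0,"tz":-3.3,"wx":0,"wy":0,"wz":-0.161},{"fingers":9,"tx":0,"ty":0,"tz":-3.3,"wx":0,"wy":0,"wz":-0.161},{"fingers":9,"tx":0,"ty":0,"tz":-3.3,"wx":0,"wy":0,"wz":-0.161},{"fingers":9,"tx":0,"ty":0,"tz":-3.3,"wx":0,"wy":0,"wz":-0.161},{"fingers":9,"tx":0,"ty":0,"tz":-3.3,"wx":0,"wy":0,"wz":-0.161},{"fingers":9,"tx":5.2,"ty":0.75,"tz":0,"wx":0,"wy":0,"wz":0},{"fingers":9,"tx":5.2,"ty":0.75,"tz":0,"wx":0,"wy":0,"wz":0},{"fingers":9,"tx":5.2,"ty":0.75,"tz":0,"wx":0,"wy":0,"wz":0},{"fingers":9,"tx":5.2,"ty":0.75,"tz":0,"wx":0,"wy":0,"wz":0},{"fingers":9,"tx":5.2,"ty":0.75,"tz":0,"wx":0,"wy":0,"wz":0},{"fingers":9,"tx":5.2,"ty":0.75,"tz":0,"wx":0,"wy":0,"wz":0}]'
python3 -c "
from h import *
plan(.575,.055,1.195,.22)"
```

```text
time_s: 2.5
tcp_pos: [0.3181, -0.4046, 0.4121]
tcp_rot: [0.0, 0.825, 0.565, 0.0]
ft_force: [0.1, -0.3, 0.7]
grip_width: 0.0897
grasp_force: 0.0
shift cm [52.15  7.3  19.2 ] wz 0.0055 after turn tool q6 now -0.58 psi 1.2005 tilt [ 3.e-04 -3.e-04 -1.e+00]
```

```bash
python3 -m handwheel '[{"fingers":9,"tx":4.35,"ty":0.61,"tz":0,"wx":0,"wy":0,"wz":0.005},{"fingers":9,"tx":4.35,"ty":0.61,"tz":0,"wx":0,"wy":0,"wz":0},{"fingers":9,"tx":4.35,"ty":0.61,"tz":0,"wx":0,"wy":0,"wz":0},{"fingers":9,"tx":4.35,"ty":0.61,"tz":0,"wx":0,"wy":0,"wz":0},{"fingers":9,"tx":4.35,"ty":0.61,"tz":0,"wx":0,"wy":0,"wz":0},{"fingers":9,"tx":4.35,"ty":0.61,"tz":0,"wx":0,"wy":0,"wz":0},{"fingers":9,"tx":4.35,"ty":0.61,"tz":3.2,"wx":0,"wy":0,"wz":0},{"fingers":9,"tx":4.35,"ty":0.61,"tz":3.2,"wx":0,"wy":0,"wz":0},{"fingers":9,"tx":4.35,"ty":0.61,"tz":3.2,"wx":0,"wy":0,"wz":0},{"fingers":9,"tx":4.35,"ty":0.61,"tz":3.2,"wx":0,"wy":0,"wz":0},{"fingers":9,"tx":4.35,"ty":0.61,"tz":3.2,"wx":0,"wy":0,"wz":0},{"fingers":9,"tx":4.35,"ty":0.61,"tz":3.2,"wx":0,"wy":0,"wz":0}]'
python3 - <<'E'
from h import *
s=manip.get_state(); p=imaging.capture("wrist"); save(p,"w1.png")
import pickle; pickle.dump((s,p),open("w1.pkl","wb"))
print(s["tcp_pos"],psi(s))
E
```

```text
time_s: 4.0
tcp_pos: [0.5774, 0.0543, 0.2191]
tcp_rot: [0.0, 0.826, 0.563, 0.0]
ft_force: [0.9, -0.0, 0.2]
grip_width: 0.0902
grasp_force: 0.0
[0.57736965 0.05426316 0.21906506] 1.1959040655748783
```

View pics/w1.png

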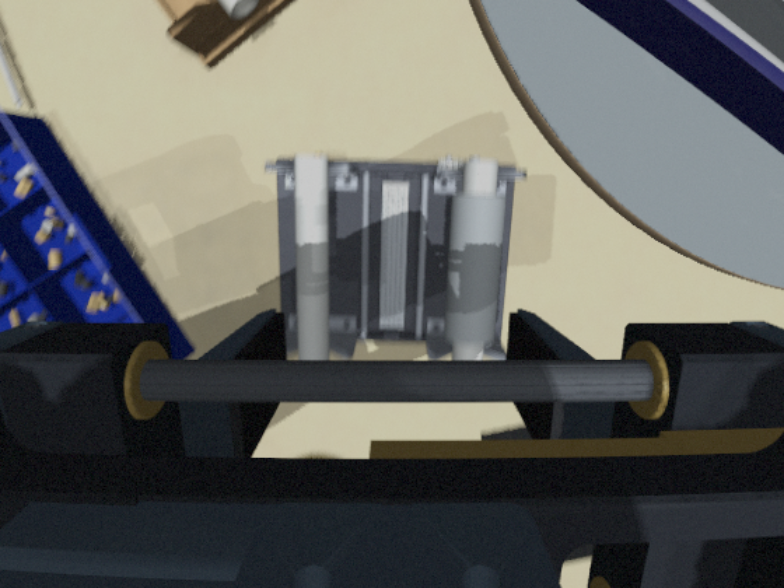

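The wrist view shows the empty core's far end near (312,157), the used core's far end near (480,158), and the fork plates at row ~165. The gripper hides the near ends.

```bash
python3 - <<'E'
import pickle,cv2
s,p=pickle.load(open("w1.pkl","rb")); c=p["img"][100:260,185:385,::-1]
cv2.imwrite("pics/w1c.png",cv2.resize(c,None,fx=3.75,fy=3.75,interpolation=cv2.INTER_CUBIC))
E
```

```text
(no output)
```

View pics/w1c.png

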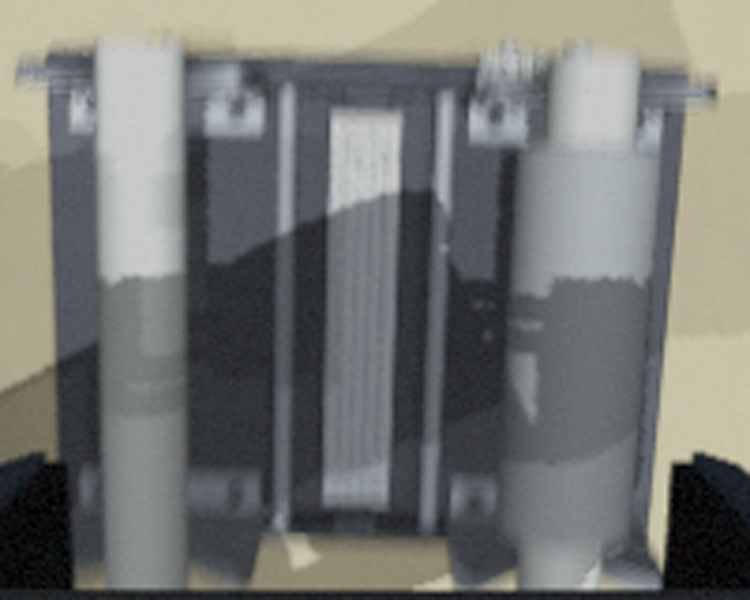

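```bash
python3 - <<'E'
from h import *
import pickle
s,p=pickle.load(open("w1.pkl","rb")); g=lambda x,y,z:ray(p,(185+x/3.75,100+y/3.75),z,s)[:2]
ang=lambda d:np.arctan2(d[1],d[0]).round(4)
a1,a2=g(140,60,.055),g(147,580,.055);ue=a1-a2; print("empty yaw",ang(ue))
b1,b2=g(586,170,.055),g(571,520,.055); print("used yaw",ang(b1-b2),"core far mid",g(596,100,.055),b1,b2)
f,n=g(585,151,.075),g(568,545,.075); print("shoulders",f,n,(f+n)/2,np.linalg.norm(f-n),ang(f-n))
l,r=g(18,71,.067),g(715,95,.067); print("plates",l,r,np.linalg.norm(l-r),"core yaw",ang(r-l)+np.pi/2)
y=1.18; 
for y in (1.165,1.18,1.195):
    u=np.array([np.cos(y),np.sin(y)]); v=np.array([np.sin(y),-np.cos(y)])
    e=g(138,40,.0675);us=g(597,50,.0675)
    print(y,"empty c",e-.085*u,"used c by end",us-.08*u,"by plates: supply",(l+r)/2-.071*u-.062*v,"takeup",(l+r)/2-.071*u+.062*v)
    print("  along: empty",(a1@v,a2@v),"used across",(b1@v,b2@v))
print("head block rect", [g(*c,.022) for c in[(365,108),(355,505)]])
for a in [(288,90),(280,525),(445,90),(428,530)]: print("rod",g(*a,.02))
E
```

```text
empty yaw 1.1664
used yaw 1.195 core far mid [0.66002808 0.09702993] [0.65130012 0.08027814] [ 0.61406275 -0.01408919]
shoulders [0.64961115 0.08707098] [ 0.61008002 -0.01293538] [0.62984558 0.0370678 ] 0.10753596720947106 1.1944
plates [0.51990397 0.16012517] [0.6875775  0.08761808] 0.18267920498867962 core yaw 1.1626963267948964
1.165 empty c [0.51882694 0.07739217] used c by end [0.63062724 0.03610409] by plates: supply [0.51874857 0.08311219] takeup [0.63267832 0.03416312]
  along: empty (np.float64(0.44429969930474217), np.float64(0.44451303658785796)) used across (np.float64(0.5667171164710887), np.float64(0.569755412833358))
1.18 empty c [0.52000212 0.07689767] used c by end [0.63173329 0.03563868] by plates: supply [0.5193695  0.08184194] takeup [0.63402064 0.03460726]
  along: empty (np.float64(0.44959521675278397), np.float64(0.4475618277881781)) used across (np.float64(0.5716160713311469), np.float64(0.5731330367525527))
1.195 empty c [0.52118459 0.07642085] used c by end [0.63284621 0.03518991] by plates: supply [0.52000941 0.08058114] takeup [0.63535615 0.03507148]
  along: empty (np.float64(0.4547895771737721), np.float64(0.45050991946538316)) used across (np.float64(0.5763864149866429), np.float64(0.576381708156365))
head block rect [array([0.60076001, 0.11809976]), array([0.55215665, 0.00344044])]
rod [0.58123674 0.13146674]
rod [0.52662558 0.00538694]
rod [0.62498884 0.11426187]
rod [ 0.57088571 -0.01385301]
```

```bash
python3 -m handwheel '[{"fingers":9,"tx":-4,"ty":0,"tz":-1,"wx":0,"wy":0,"wz":0.02},{"fingers":9,"tx":-4,"ty":0,"tz":-1,"wx":0,"wy":0,"wz":0},{"fingers":9,"tx":-2,"ty":0,"tz":0,"wx":0,"wy":0,"wz":0},{"fingers":9,"tx":0,"ty":0,"tz":0,"wx":0,"wy":0,"wz":0},{"fingers":9,"tx":0,"ty":0,"tz":0,"wx":0,"wy":0,"wz":0},{"fingers":9,"tx":0,"ty":0,"tz":0,"wx":0,"wy":0,"wz":0}]'
python3 - <<'E'
from h import *
s=manip.get_state(); p=imaging.capture("wrist")
import pickle; pickle.dump((s,p),open("w2.pkl","wb"))
print(s["tcp_pos"],psi(s),abs(s["qvel"]).max())
X=[(.53,.08,.055),(.52,.078,.055),(.632,.035,.055)]; print(proj(p,X,s))
cv2.imwrite("pics/w2.png",cv2.resize(p["img"][120:290,180:390,::-1],None,fx=3.5,fy=3.5,interpolation=cv2.INTER_CUBIC))
E
```

```text
time_s: 4.8
tcp_pos: [0.5392, -0.039, 0.2397]
tcp_rot: [-0.0, 0.832, 0.555, -0.0]
ft_force: [-0.7, -0.0, -0.3]
grip_width: 0.09
grasp_force: 0.0
[ 0.539239   -0.03904592  0.2396869 ] 1.1766201240014438 0.0035159342251580043
[[232.71858031  91.67964278]
 [224.94446176  97.31646897]
 [337.90672544  94.06308193]]
```

View pics/w2.png

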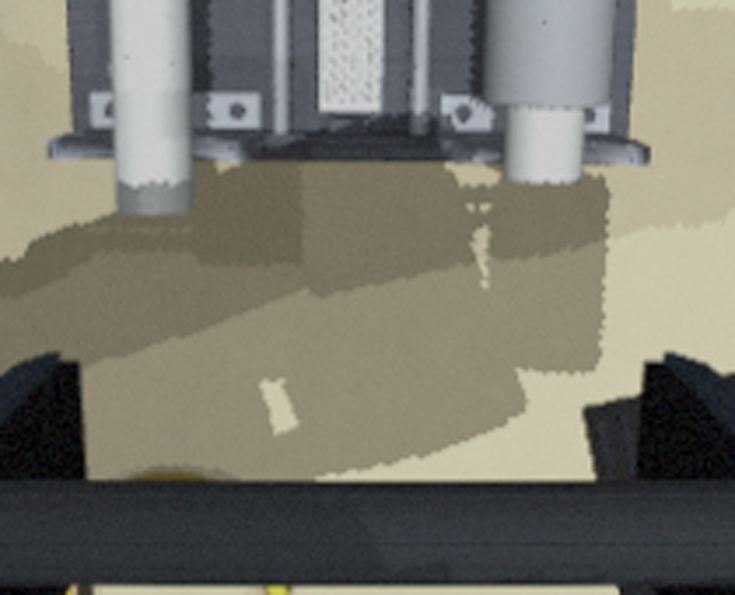

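This crop shows the near ends: the empty core's at (153,212), the used core's at (545,182). I need the upper rows as well.

```bash
python3 - <<'E'
import pickle,cv2
s,p=pickle.load(open("w2.pkl","rb"))
cv2.imwrite("pics/w2b.png",cv2.resize(p["img"][20:190,180:390,::-1],None,fx=3.5,fy=3.5,interpolation=cv2.INTER_CUBIC))
E
```

```text
(no output)
```

View pics/w2b.png

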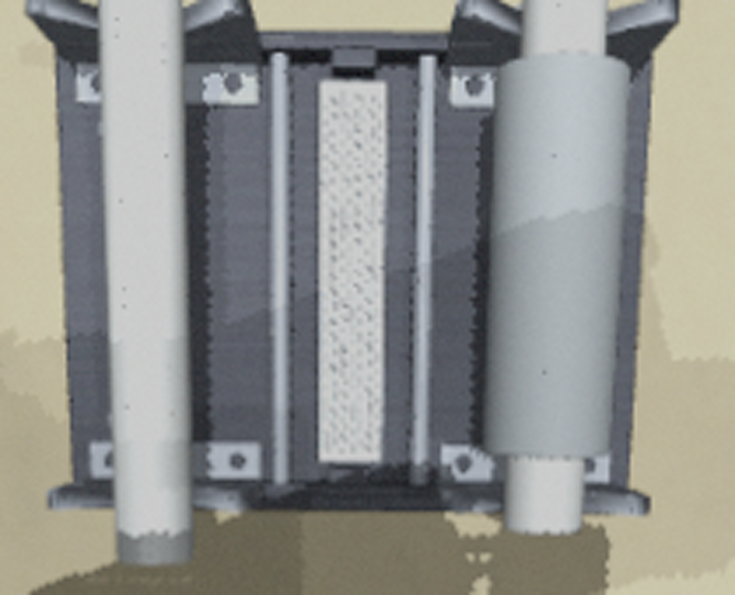

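```bash
python3 - <<'E'
from h import *
import pickle
s,p=pickle.load(open("w2.pkl","rb")); g=lambda x,y,z:ray(p,(180+x/3.5,20+y/3.5),z,s)[:2]
ang=lambda d:np.arctan2(d[1],d[0]).round(4)
e1,e2=g(142,50,.055),g(153,500,.055);y1=ang(e1-e2)
b1,b2=g(562,80,.055),g(549,430,.055)
rods=[(g(279,60,.021),g(281,480,.021)),(g(428,60,.021),g(420,480,.021))]
hb=(g(352,82,.022),g(351,462,.022))
print("yaws empty",y1,"used",ang(b1-b2),"rods",[ang(a-b) for a,b in rods],"head",ang(hb[0]-hb[1]))
l,r=g(48,499,.067),g(650,499,.067);L,R=g(27,3,.067),g(678,3,.067)
print("plates yaw",ang(r-l)+np.pi/2,ang(R-L)+np.pi/2,np.linalg.norm(r-l),np.linalg.norm(R-L))
f,n=g(563,58,.075),g(546,455,.075); y=1.172
u=np.array([np.cos(y),np.sin(y)]); v=np.array([np.sin(y),-np.cos(y)])
c=lambda P:(round(P@u,4),round(P@v,4))
print("along/across: used shoulders",c(f),c(n),(c((f+n)/2)))
print("used near end+.080",g(545,532,.0675)@u+.080,"bottom",g(545,532,.055)@u+.08,"axis across",c(b1)[1],c(b2)[1])
print("empty near end+.085",g(154,564,.0675)@u+.085,"across",c(e1)[1],c(e2)[1])
print("plates near",c(l),c(r),"far",c(L),c(R),"head along",c(hb[0]),c(hb[1]))
print("rods across",[ (c(a)[1],c(b)[1]) for a,b in rods])
E
```

```text
yaws empty 1.1641 used 1.1729 rods [np.float64(1.1674), np.float64(1.1685)] head 1.1726
plates yaw 1.1767963267948964 1.1760963267948965 0.18461372526587344 0.18353719612019564
along/across: used shoulders (np.float64(0.3291), np.float64(0.5664)) (np.float64(0.2201), np.float64(0.5658)) (np.float64(0.2746), np.float64(0.5661))
used near end+.080 0.27624268810678193 bottom 0.27466695343708264 axis across 0.5697 0.5697
empty near end+.085 0.27071061172811084 across 0.4462 0.4452
plates near (np.float64(0.2057), np.float64(0.4151)) (np.float64(0.2066), np.float64(0.5997)) far (np.float64(0.3456), np.float64(0.4162)) (np.float64(0.3464), np.float64(0.5997)) head along (np.float64(0.3355), np.float64(0.5076)) (np.float64(0.2142), np.float64(0.5076))
rods across [(np.float64(0.4841), np.float64(0.4834)), (np.float64(0.5319), np.float64(0.5315))]
```

```bash
python3 -c "
from h import *
plan(.6319,.0327,1.172,.0362)"
```

```text
shift cm [10.19  5.81 20.35] wz 0.0046 after turn tool q6 now 0.28 psi 1.1766 tilt [-3.e-04  1.e-04 -1.e+00]
```

```bash
python3 -m handwheel '[{"fingers":9,"tx":3.4,"ty":1.94,"tz":1.1,"wx":0,"wy":0,"wz":0.0046},{"fingers":9,"tx":3.4,"ty":1.94,"tz":3,"wx":0,"wy":0,"wz":0},{"fingers":9,"tx":3.39,"ty":1.94,"tz":3,"wx":0,"wy":0,"wz":0},{"fingers":9,"tx":0,"ty":0,"tz":4,"wx":0,"wy":0,"wz":0},{"fingers":9,"tx":0,"ty":0,"tz":3.5,"wx":0,"wy":0,"wz":0},{"fingers":9,"tx":0,"ty":0,"tz":3,"wx":0,"wy":0,"wz":0},{"fingers":9,"tx":0,"ty":0,"tz":2.75,"wx":0,"wy":0,"wz":0},{"fingers":9,"tx":0,"ty":0,"tz":0,"wx":0,"wy":0,"wz":0},{"fingers":9,"tx":0,"ty":0,"tz":0,"wx":0,"wy":0,"wz":0}]'
python3 -c "
from h import *
plan(.6319,.0327,1.172,.0362)"
```

```text
time_s: 5.98
tcp_pos: [0.6327, 0.0319, 0.0373]
tcp_rot: [0.0, 0.833, 0.553, 0.0]
ft_force: [-0.5, 0.5, -0.5]
grip_width: 0.0902
grasp_force: 0.0
shift cm [ 0.04 -0.11  0.11] wz -0.0005 after turn tool q6 now 0.41 psi 1.1715 tilt [ 8.e-04  0.e+00 -1.e+00]
```

```bash
python3 -m handwheel '[{"fingers":3,"tx":0.04,"ty":-0.1,"tz":0.1,"wx":0,"wy":0,"wz":0},{"fingers":3,"tx":0,"ty":0,"tz":0,"wx":0,"wy":0,"wz":0},{"fingers":3,"tx":0,"ty":0,"tz":0,"wx":0,"wy":0,"wz":0},{"fingers":3,"tx":0,"ty":0,"tz":0,"wx":0,"wy":0,"wz":0},{"fingers":3,"tx":0,"ty":0,"tz":0,"wx":0,"wy":0,"wz":0},{"fingers":3,"tx":0,"ty":0,"tz":0,"wx":0,"wy":0,"wz":0}]' 25
```

```text
time_s: 6.72
tcp_pos: [0.6321, 0.0322, 0.0357]
tcp_rot: [0.0, 0.833, 0.553, 0.001]
ft_force: [4.7, -1.6, -0.3]
grip_width: 0.0402
grasp_force: 25.0
```

```bash
python3 -m handwheel '[{"fingers":3,"tx":0,"ty":0,"tz":-3,"wx":0,"wy":0,"wz":0},{"fingers":3,"tx":0,"ty":0,"tz":-5,"wx":0,"wy":0,"wz":0},{"fingers":3,"tx":0,"ty":0,"tz":-5,"wx":0,"wy":0,"wz":0},{"fingers":3,"tx":-4,"ty":1.86,"tz":0,"wx":0,"wy":0,"wz":0},{"fingers":3,"tx":-4,"ty":1.86,"tz":0,"wx":0,"wy":0,"wz":0},{"fingers":3,"tx":-4,"ty":1.86,"tz":0,"wx":0,"wy":0,"wz":0},{"fingers":3,"tx":-4,"ty":1.86,"tz":0,"wx":0,"wy":0,"wz":0},{"fingers":3,"tx":-4,"ty":1.86,"tz":0,"wx":0,"wy":0,"wz":0},{"fingers":3,"tx":-4,"ty":1.86,"tz":0,"wx":0,"wy":0,"wz":0},{"fingers":3,"tx":0,"ty":0,"tz":2,"wx":0,"wy":0,"wz":-0.126},{"fingers":3,"tx":0,"ty":0,"tz":2,"wx":0,"wy":0,"wz":-0.126},{"fingers":3,"tx":0,"ty":0,"tz":0,"wx":0,"wy":0,"wz":0}]'
python3 - <<'E'
from h import *
plan(.642,-.232,1.424,.005)
p=imaging.capture("scene"); save(p,"s2.png")
E
```

```text
time_s: 8.22
tcp_pos: [0.6395, -0.2317, 0.1237]
tcp_rot: [-0.002, 0.758, 0.653, -0.001]
ft_force: [0.5, -0.3, -1.4]
grip_width: 0.04
grasp_force: 25.0
shift cm [ 0.    0.29 11.87] wz -0.0017 after turn tool q6 now -0.23 psi 1.4223 tilt [-0.0033  0.0013 -1.    ]
```

View pics/s2.png

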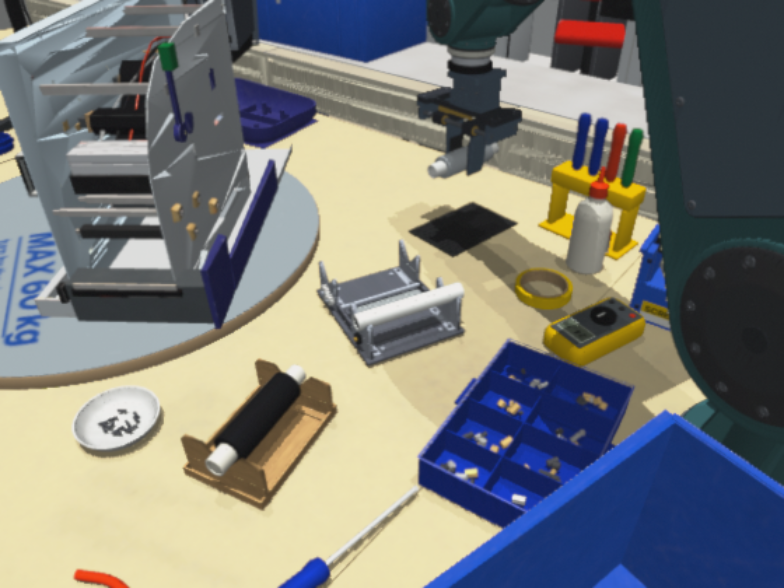

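The roll is held above the mat around (455,165). The rack at (600,180) and the tool are clear of each other.

```bash
python3 -m handwheel '[{"fingers":3,"tx":0,"ty":0.15,"tz":3.5,"wx":0,"wy":0,"wz":0},{"fingers":3,"tx":0,"ty":0.15,"tz":3.5,"wx":0,"wy":0,"wz":0},{"fingers":3,"tx":0,"ty":0,"tz":2.5,"wx":0,"wy":0,"wz":0},{"fingers":3,"tx":0,"ty":0,"tz":1.4,"wx":0,"wy":0,"wz":0},{"fingers":3,"tx":0,"ty":0,"tz":0.6,"wx":0,"wy":0,"wz":0},{"fingers":3,"tx":0,"ty":0,"tz":0.3,"wx":0,"wy":0,"wz":0},{"fingers":3,"tx":0,"ty":0,"tz":0,"wx":0,"wy":0,"wz":0},{"fingers":3,"tx":0,"ty":0,"tz":0,"wx":0,"wy":0,"wz":0}]'
```

```text
time_s: 9.28
tcp_pos: [0.6442, -0.2327, 0.0081]
tcp_rot: [0.0, 0.757, 0.653, 0.0]
ft_force: [-0.5, -0.2, -2.1]
grip_width: 0.0398
grasp_force: 25.0
```

```bash
python3 -m handwheel '[{"fingers":3,"tx":0,"ty":0,"tz":0.2,"wx":0,"wy":0,"wz":0},{"fingers":3,"tx":0,"ty":0,"tz":0.15,"wx":0,"wy":0,"wz":0},{"fingers":3,"tx":0,"ty":0,"tz":0,"wx":0,"wy":0,"wz":0},{"fingers":3,"tx":0,"ty":0,"tz":0,"wx":0,"wy":0,"wz":0}]'
```

```text
time_s: 9.78
tcp_pos: [0.6438, -0.2326, 0.0039]
tcp_rot: [-0.0, 0.757, 0.653, -0.0]
ft_force: [0.6, -1.1, -1.2]
grip_width: 0.0399
grasp_force: 25.0
```

```bash
python3 -m handwheel '[{"fingers":7,"tx":0,"ty":0,"tz":0,"wx":0,"wy":0,"wz":0},{"fingers":8,"tx":0,"ty":0,"tz":0,"wx":0,"wy":0,"wz":0},{"fingers":9,"tx":0,"ty":0,"tz":0,"wx":0,"wy":0,"wz":0},{"fingers":9,"tx":0,"ty":0,"tz":-4,"wx":0,"wy":0,"wz":0},{"fingers":9,"tx":0,"ty":0,"tz":-5.5,"wx":0,"wy":0,"wz":0.126},{"fingers":9,"tx":0,"ty":0,"tz":-5.5,"wx":0,"wy":0,"wz":0.126},{"fingers":9,"tx":3.92,"ty":-3.97,"tz":0,"wx":0,"wy":0,"wz":0},{"fingers":9,"tx":3.92,"ty":-3.97,"tz":0,"wx":0,"wy":0,"wz":0},{"fingers":9,"tx":3.92,"ty":-3.97,"tz":0,"wx":0,"wy":0,"wz":0},{"fingers":9,"tx":3.92,"ty":-3.97,"tz":0,"wx":0,"wy":0,"wz":0},{"fingers":9,"tx":3.92,"ty":-3.97,"tz":0,"wx":0,"wy":0,"wz":0},{"fingers":9,"tx":3.92,"ty":-3.97,"tz":0,"wx":0,"wy":0,"wz":0}]'
python3 -c "
from h import *
plan(.5159,.0767,1.172,.0362)"
```

```text
time_s: 11.28
tcp_pos: [0.5151, 0.0782, 0.1542]
tcp_rot: [0.0, 0.833, 0.553, 0.0]
ft_force: [0.5, 0.7, 0.0]
grip_width: 0.0899
grasp_force: 0.0
shift cm [-0.11  0.13 11.8 ] wz -0.0011 after turn tool q6 now 0.51 psi 1.1709 tilt [ 5.e-04  1.e-04 -1.e+00]
```

```bash
python3 -m handwheel '[{"fingers":9,"tx":0,"ty":0.05,"tz":4,"wx":0,"wy":0,"wz":0},{"fingers":9,"tx":0,"ty":0,"tz":4,"wx":0,"wy":0,"wz":0},{"fingers":9,"tx":0,"ty":0,"tz":2.5,"wx":0,"wy":0,"wz":0},{"fingers":9,"tx":0,"ty":0,"tz":1.3,"wx":0,"wy":0,"wz":0},{"fingers":9,"tx":0,"ty":0,"tz":0,"wx":0,"wy":0,"wz":0},{"fingers":9,"tx":0,"ty":0,"tz":0,"wx":0,"wy":0,"wz":0}]'
python3 -c "
from h import *
plan(.5159,.0767,1.172,.0362)"
```

```text
time_s: 12.02
tcp_pos: [0.517, 0.0766, 0.0369]
tcp_rot: [0.0, 0.833, 0.553, 0.001]
ft_force: [0.2, 0.6, 0.3]
grip_width: 0.0905
grasp_force: 0.0
shift cm [-0.03 -0.11  0.07] wz -0.0009 after turn tool q6 now 0.5 psi 1.1711 tilt [ 1.4e-03  2.0e-04 -1.0e+00]
```

```bash
python3 -m handwheel '[{"fingers":1.8,"tx":-0.03,"ty":-0.1,"tz":0,"wx":0,"wy":0,"wz":0},{"fingers":1.8,"tx":0,"ty":0,"tz":0,"wx":0,"wy":0,"wz":0},{"fingers":1.8,"tx":0,"ty":0,"tz":0,"wx":0,"wy":0,"wz":0},{"fingers":1.8,"tx":0,"ty":0,"tz":0,"wx":0,"wy":0,"wz":0},{"fingers":1.8,"tx":0,"ty":0,"tz":0,"wx":0,"wy":0,"wz":0},{"fingers":1.8,"tx":0,"ty":0,"tz":0,"wx":0,"wy":0,"wz":0},{"fingers":1.8,"tx":0,"ty":0,"tz":0,"wx":0,"wy":0,"wz":0}]' 20
```

```text
time_s: 12.9
tcp_pos: [0.5163, 0.0766, 0.0363]
tcp_rot: [0.001, 0.833, 0.553, 0.001]
ft_force: [2.4, -0.8, -0.6]
grip_width: 0.0251
grasp_force: 20.0
```

```bash
python3 -m handwheel '[{"fingers":1.8,"tx":0,"ty":0,"tz":-3,"wx":0,"wy":0,"wz":0},{"fingers":1.8,"tx":0,"ty":0,"tz":-4,"wx":0,"wy":0,"wz":0},{"fingers":1.8,"tx":0.15,"ty":4.13,"tz":0,"wx":0,"wy":0,"wz":0},{"fingers":1.8,"tx":0.15,"ty":4.13,"tz":0,"wx":0,"wy":0,"wz":0},{"fingers":1.8,"tx":0.14,"ty":4.12,"tz":0,"wx":0,"wy":0,"wz":0},{"fingers":1.8,"tx":0,"ty":0,"tz":0,"wx":0,"wy":0,"wz":0},{"fingers":1.8,"tx":0,"ty":0,"tz":0,"wx":0,"wy":0,"wz":0},{"fingers":1.8,"tx":0,"ty":0,"tz":0,"wx":0,"wy":0,"wz":0}]'
python3 - <<'E'
from h import *
plan(.6319,.0327,1.172,.0365)
import pickle
s=manip.get_state(); p=imaging.capture("wrist"); pickle.dump((s,p),open("w3.pkl","wb"))
t=imaging.capture("top")
a=cv2.resize(p["img"][20:290,150:410,::-1],(578,600),interpolation=cv2.INTER_CUBIC)
cv2.imwrite("pics/w3.png",a)
E
```

```text
time_s: 13.9
tcp_pos: [0.6301, 0.0329, 0.1058]
tcp_rot: [-0.0, 0.833, 0.553, -0.0]
ft_force: [-0.4, -0.4, -0.3]
grip_width: 0.025
grasp_force: 20.0
shift cm [0.05 0.18 6.93] wz -0.0004 after turn tool q6 now 0.41 psi 1.1716 tilt [-8.e-04  0.e+00 -1.e+00]
```

View pics/w3.png

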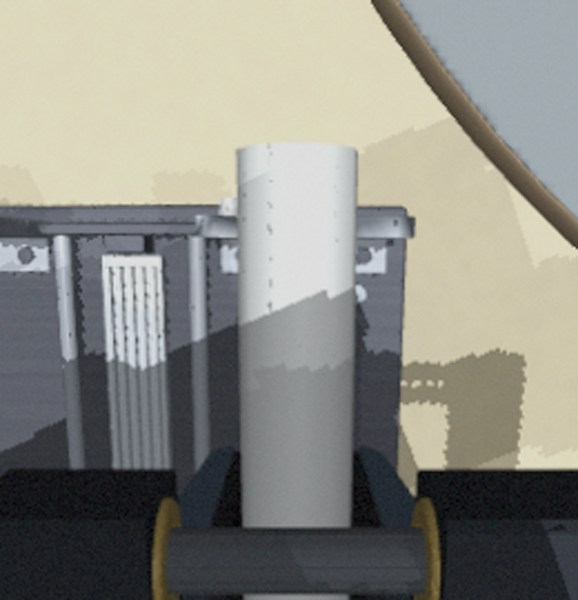

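The core is held straight, its far end at (297,147); the take-up fork plate's top edge runs along row ~225, from (200,225) to (413,225).

```bash
python3 - <<'E'
from h import *
import pickle
s,p=pickle.load(open("w3.pkl","rb")); g=lambda x,y,z:ray(p,(150+x/2.222,20+y/2.222),z,s)[:2]
y=1.172;u=np.array([np.cos(y),np.sin(y)]); v=np.array([np.sin(y),-np.cos(y)]);T=s["tcp_pos"][:2]
e=g(297,147,.1373); print("core centre rel TCP along",(e-T)@u-.085,"across axis",(g(297,200,.125)-T)@v,(g(296,480,.125)-T)@v)
for yy in(218,226,234): print("plate",yy,g(306,yy,.067)@u-.071, "across",[g(x,yy,.067)@v for x in(200,413)])
print("TCP",T@u,T@v)
E
```

```text
core centre rel TCP along -0.001271182703243931 across axis -0.0004888825095769841 -0.0006881999852479388
plate 218 0.2775784586560786 across [np.float64(0.5398395458667653), np.float64(0.6004327316968484)]
plate 226 0.2753670456033907 across [np.float64(0.5397770137051068), np.float64(0.6005092015932277)]
plate 234 0.273146154467468 across [np.float64(0.5397138454777191), np.float64(0.6005864549150338)]
TCP 0.27497854785291415 0.5678755249001016
```

```bash
python3 -m handwheel '[{"fingers":1.8,"tx":0.13,"ty":0.1,"tz":2.5,"wx":0,"wy":0,"wz":0},{"fingers":1.8,"tx":0,"ty":0,"tz":2.2,"wx":0,"wy":0,"wz":0},{"fingers":1.8,"tx":0,"ty":0,"tz":1.3,"wx":0,"wy":0,"wz":0},{"fingers":1.8,"tx":0,"ty":0,"tz":0.6,"wx":0,"wy":0,"wz":0},{"fingers":1.8,"tx":0,"ty":0,"tz":0.2,"wx":0,"wy":0,"wz":0},{"fingers":1.8,"tx":0,"ty":0,"tz":0,"wx":0,"wy":0,"wz":0},{"fingers":1.8,"tx":0,"ty":0,"tz":0,"wx":0,"wy":0,"wz":0}]'
```

```text
time_s: 14.88
tcp_pos: [0.6328, 0.0334, 0.0385]
tcp_rot: [0.0, 0.833, 0.553, 0.0]
ft_force: [-0.2, 0.1, -0.7]
grip_width: 0.025
grasp_force: 20.0
```

```bash
python3 -m handwheel '[{"fingers":1.8,"tx":-0.05,"ty":0,"tz":0.1,"wx":0,"wy":0,"wz":0},{"fingers":1.8,"tx":0,"ty":0,"tz":0.1,"wx":0,"wy":0,"wz":0},{"fingers":1.8,"tx":0,"ty":0,"tz":0,"wx":0,"wy":0,"wz":0},{"fingers":3.2,"tx":0,"ty":0,"tz":0,"wx":0,"wy":0,"wz":0},{"fingers":4.5,"tx":0,"ty":0,"tz":0,"wx":0,"wy":0,"wz":0},{"fingers":7,"tx":0,"ty":0,"tz":0,"wx":0,"wy":0,"wz":0},{"fingers":8,"tx":0,"ty":0,"tz":0,"wx":0,"wy":0,"wz":0},{"fingers":8,"tx":0,"ty":0,"tz":-3,"wx":0,"wy":0,"wz":0},{"fingers":8,"tx":0,"ty":0,"tz":-5,"wx":0,"wy":0,"wz":0},{"fingers":9,"tx":0,"ty":0,"tz":-5,"wx":0,"wy":0,"wz":0},{"fingers":9,"tx":0,"ty":0,"tz":-3,"wx":0,"wy":0,"wz":0}]'
python3 -c "
from h import *
plan(.545,.255,1.795,.24)"
```

```text
time_s: 16.25
tcp_pos: [0.6329, 0.0329, 0.1987]
tcp_rot: [0.001, 0.833, 0.553, 0.001]
ft_force: [0.2, -0.5, -0.4]
grip_width: 0.0899
grasp_force: 0.0
shift cm [ 17.04 -16.73  -4.15] wz -0.6238 after turn tool q6 now 0.41 psi 1.1712 tilt [ 0.0025  0.     -1.    ]
```

```bash
python3 -m handwheel '[{"fingers":9,"tx":4.26,"ty":-4.18,"tz":-1,"wx":0,"wy":0,"wz":0},{"fingers":9,"tx":4.26,"ty":-4.18,"tz":-1,"wx":0,"wy":0,"wz":0},{"fingers":9,"tx":4.26,"ty":-4.18,"tz":-1,"wx":0,"wy":0,"wz":0},{"fingers":9,"tx":4.26,"ty":-4.18,"tz":-1,"wx":0,"wy":0,"wz":0},{"fingers":9,"tx":0,"ty":0,"tz":0,"wx":0,"wy":0,"wz":-0.156},{"fingers":9,"tx":0,"ty":0,"tz":0,"wx":0,"wy":0,"wz":-0.156},{"fingers":9,"tx":0,"ty":0,"tz":0,"wx":0,"wy":0,"wz":-0.156},{"fingers":9,"tx":0,"ty":0,"tz":0,"wx":0,"wy":0,"wz":-0.156},{"fingers":9,"tx":0,"ty":0,"tz":0,"wx":0,"wy":0,"wz":0},{"fingers":9,"tx":0,"ty":0,"tz":0,"wx":0,"wy":0,"wz":0},{"fingers":9,"tx":0,"ty":0,"tz":0,"wx":0,"wy":0,"wz":0}]'
python3 - <<'E'
from h import *
import pickle
s=manip.get_state(); p=imaging.capture("wrist"); pickle.dump((s,p),open("w4.pkl","wb"))
print(s["tcp_pos"],psi(s),proj(p,[(.5252,.3513,.046)],s))
cv2.imwrite("pics/w4.png",cv2.resize(p["img"][10:190,170:390,::-1],None,fx=3.33,fy=3.33,interpolation=cv2.INTER_CUBIC))
E
```

```text
time_s: 17.62
tcp_pos: [0.5445, 0.2549, 0.2359]
tcp_rot: [-0.0, 0.624, 0.781, 0.0]
ft_force: [-0.3, -0.1, -0.2]
grip_width: 0.09
grasp_force: 0.0
[0.54452737 0.25491205 0.2359332 ] 1.793191629318269 [[286.08692548 100.60629878]]
```

View pics/w4.png

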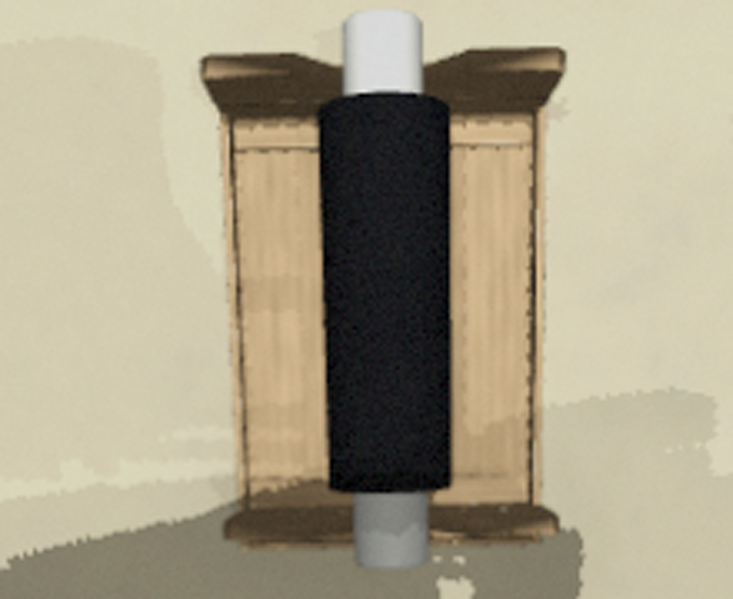

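The roll lies square in the carton: shoulders at (384,95) and (391,491), core ends at (383,12) and (391,568), end boards at rows ~60 and ~527.

```bash
python3 - <<'E'
from h import *
import pickle
s,p=pickle.load(open("w4.pkl","rb")); g=lambda x,y,z:ray(p,(170+x/3.333,10+y/3.333),z,s)[:2]
ang=lambda d:np.arctan2(d[1],d[0]).round(4)
f,n=g(384,95,.067),g(391,491,.067); a,b=g(384,110,.046),g(390.5,470,.046)
F,N=g(383,12,.0585),g(391,568,.0585)
print("yaw",ang(f-n),ang(a-b),ang(F-N),np.linalg.norm(f-n),np.linalg.norm(F-N))
l,r=g(203,59,.058),g(565,56,.058);l2,r2=g(225,528,.058),g(557,524,.058)
print("boards yaw",ang(r-l)+np.pi/2,ang(r2-l2)+np.pi/2, np.linalg.norm(r-l),np.linalg.norm(r2-l2))
w=[(g(231,115,.014),g(243,500,.014)),(g(541,110,.014),g(537,505,.014))]
print("sides",[ang(i-j) for i,j in w])
y=1.783;u=np.array([np.cos(y),np.sin(y)]); v=np.array([np.sin(y),-np.cos(y)])
print("roll along",(f+n)@u/2,(F+N)@u/2,"across",a@v,b@v)
print("boards along",(l+r)@u/2,(l2+r2)@u/2,(l+r+l2+r2)@u/4,"across",(l+r)@v/2,(l2+r2)@v/2,"sides",np.mean([q@v for k in w for q in k]))
print("roll c", u*(f+n)@u/2)
C=u*((f+n)@u/2+(F+N)@u/2)/2+v*(a+b)@v/2; print(C)
plan(C[0],C[1],y,.0272)
E
```

```text
yaw 1.814 1.8143 1.8105 0.11614275061322019 0.1674883594502457
boards yaw 1.8013963267948965 1.8056963267948967 0.10888375190781252 0.10868870838225292
sides [np.float64(1.7994), np.float64(1.8138)]
roll along 0.23169111131619594 0.23149564666572914 across 0.5857764578827991 0.5892825836280896
boards along 0.30293618222419877 0.16161352712164298 0.23227485467292086 across 0.5855493208375389 0.5895180077931822 sides 0.5881426955335679
roll c 0.3579940168859131
[0.4684942 0.7436697]
shift cm [49.35  3.38 20.87] wz 0.0106 after turn tool q6 now 0.18 psi 1.7936 tilt [ 0.  0. -1.]
```

```bash
python3 - <<'E'
from h import *
import pickle
s,p=pickle.load(open("w4.pkl","rb")); g=lambda x,y,z:ray(p,(170+x/3.333,10+y/3.333),z,s)[:2]
f,n=g(384,95,.067),g(391,491,.067); F,N=g(383,12,.0585),g(391,568,.0585)
B=(g(203,59,.058)+g(565,56,.058)+g(225,528,.058)+g(557,524,.058))/4
print((f+n)/2,(F+N)/2,"boards",B); C=((f+n)/2+(F+N)/2)/2
plan(*C,1.809,.0272)
E
```

```text
[0.52547652 0.35021989] [0.52547844 0.35002036] boards [0.5254343  0.35080793]
shift cm [ 9.71  0.24 20.87] wz -0.0154 after turn tool q6 now 0.18 psi 1.7936 tilt [ 0.  0. -1.]
```

```bash
python3 -m handwheel '[{"fingers":9,"tx":3.3,"ty":0.08,"tz":2.5,"wx":0,"wy":0,"wz":0},{"fingers":9,"tx":3.3,"ty":0.08,"tz":3.5,"wx":0,"wy":0,"wz":0},{"fingers":9,"tx":3.11,"ty":0.08,"tz":3.5,"wx":0,"wy":0,"wz":-0.0154},{"fingers":9,"tx":0,"ty":0,"tz":4,"wx":0,"wy":0,"wz":0},{"fingers":9,"tx":0,"ty":0,"tz":3.5,"wx":0,"wy":0,"wz":0},{"fingers":9,"tx":0,"ty":0,"tz":2.5,"wx":0,"wy":0,"wz":0},{"fingers":9,"tx":0,"ty":0,"tz":1.2,"wx":0,"wy":0,"wz":0},{"fingers":9,"tx":0,"ty":0,"tz":0,"wx":0,"wy":0,"wz":0},{"fingers":9,"tx":0,"ty":0,"tz":0,"wx":0,"wy":0,"wz":0}]'
python3 -c "
from h import *
plan(.5255,.3501,1.809,.0272)"
```

```text
time_s: 18.8
tcp_pos: [0.5259, 0.3505, 0.03]
tcp_rot: [0.0, 0.618, 0.787, 0.001]
ft_force: [0.6, 0.6, 0.0]
grip_width: 0.0904
grasp_force: 0.0
shift cm [-0.03 -0.05  0.28] wz 0.0013 after turn tool q6 now 0.31 psi 1.8103 tilt [ 1.2e-03  7.0e-04 -1.0e+00]
```

```bash
python3 -m handwheel '[{"fingers":3,"tx":-0.03,"ty":-0.05,"tz":0.25,"wx":0,"wy":0,"wz":0},{"fingers":3,"tx":0,"ty":0,"tz":0,"wx":0,"wy":0,"wz":0},{"fingers":3,"tx":0,"ty":0,"tz":0,"wx":0,"wy":0,"wz":0},{"fingers":3,"tx":0,"ty":0,"tz":0,"wx":0,"wy":0,"wz":0},{"fingers":3,"tx":0,"ty":0,"tz":0,"wx":0,"wy":0,"wz":0},{"fingers":3,"tx":0,"ty":0,"tz":0,"wx":0,"wy":0,"wz":0},{"fingers":3,"tx":0,"ty":0,"tz":0,"wx":0,"wy":0,"wz":0}]' 25
```

```text
time_s: 19.68
tcp_pos: [0.5258, 0.3501, 0.0269]
tcp_rot: [0.0, 0.617, 0.787, 0.001]
ft_force: [5.2, 1.0, -0.6]
grip_width: 0.0419
grasp_force: 25.0
```

```bash
python3 -m handwheel '[{"fingers":3,"tx":0,"ty":0,"tz":-3,"wx":0,"wy":0,"wz":0},{"fingers":3,"tx":0,"ty":0,"tz":-4.5,"wx":0,"wy":0,"wz":0},{"fingers":3,"tx":0,"ty":0,"tz":-4.5,"wx":0,"wy":0,"wz":0},{"fingers":3,"tx":-5.19,"ty":-1.44,"tz":0,"wx":0,"wy":0,"wz":0},{"fingers":3,"tx":-5.19,"ty":-1.44,"tz":0,"wx":0,"wy":0,"wz":0},{"fingers":3,"tx":-5.19,"ty":-1.44,"tz":0,"wx":0,"wy":0,"wz":0},{"fingers":3,"tx":-5.19,"ty":-1.44,"tz":0,"wx":0,"wy":0,"wz":0},{"fingers":3,"tx":-5.19,"ty":-1.44,"tz":0,"wx":0,"wy":0,"wz":0},{"fingers":3,"tx":0,"ty":0,"tz":0,"wx":0,"wy":0,"wz":0.159},{"fingers":3,"tx":0,"ty":0,"tz":0,"wx":0,"wy":0,"wz":0.159},{"fingers":3,"tx":0,"ty":0,"tz":0,"wx":0,"wy":0,"wz":0.159},{"fingers":3,"tx":0,"ty":0,"tz":0,"wx":0,"wy":0,"wz":0.159}]'
python3 -m handwheel '[{"fingers":3,"tx":0,"ty":0,"tz":0,"wx":0,"wy":0,"wz":0},{"fingers":3,"tx":0,"ty":0,"tz":0,"wx":0,"wy":0,"wz":0}]'
python3 - <<'E'
from h import *
import pickle
plan(.5176,.0808,1.172,.0365)
s=manip.get_state(); p=imaging.capture("wrist"); pickle.dump((s,p),open("w5.pkl","wb"))
cv2.imwrite("pics/w5.png",cv2.resize(p["img"][20:290,170:430,::-1],(578,600),interpolation=cv2.INTER_CUBIC))
E
```

```text
time_s: 21.18
tcp_pos: [0.516, 0.0805, 0.1462]
tcp_rot: [-0.0, 0.834, 0.552, -0.0]
ft_force: [0.0, -1.0, -1.0]
grip_width: 0.0417
grasp_force: 25.0
time_s: 21.42
tcp_pos: [0.5163, 0.0806, 0.1463]
tcp_rot: [-0.0, 0.831, 0.556, -0.0]
ft_force: [0.5, -0.2, -1.5]
grip_width: 0.0421
grasp_force: 25.0
shift cm [ 0.07  0.11 10.98] wz 0.0062 after turn tool q6 now 0.5 psi 1.1782 tilt [-4.e-04 -0.e+00 -1.e+00]
```

View pics/w5.png

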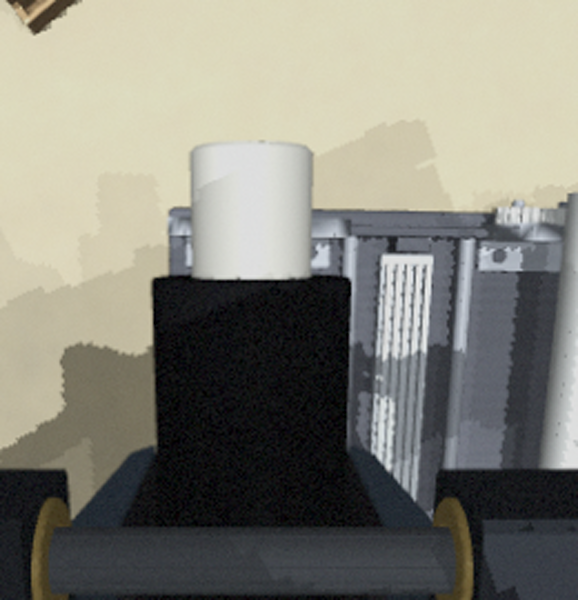

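The held roll is square to the cassette: core end at (252,145), shoulder at (252,278), supply plate along row ~222 from (170,222) to (350,222).

```bash
python3 - <<'E'
from h import *
import pickle
s,p=pickle.load(open("w5.pkl","rb")); g=lambda x,y,z:ray(p,(170+x/2.222,20+y/2.222),z,s)[:2]
y=1.172;u=np.array([np.cos(y),np.sin(y)]); v=np.array([np.sin(y),-np.cos(y)]);T=s["tcp_pos"][:2]
print("roll c rel along",(g(252,144,.1779)-T)@u-.085,(g(252,278,.1864)-T)@u-.06,"across",(g(252,220,.1654)-T)@v)
print("plate",g(260,222,.067)@u-.071,"across",[g(x,222,.067)@v for x in(170,352)],"TCP",T@u,T@v)
print("takeup core end", g(574,195,.0675)@u-.085)
E
```

```text
roll c rel along -0.0007492085495292289 0.00023442685079674147 across -0.0010796741026029876
plate 0.2775598805680073 across [np.float64(0.41555751093998683), np.float64(0.4774924839246132)] TCP 0.27474940935473674 0.4445223807496418
takeup core end 0.27385906770602486
```

```bash
python3 -m handwheel '[{"fingers":3,"tx":0.08,"ty":0.1,"tz":3,"wx":0,"wy":0,"wz":0.006},{"fingers":3,"tx":0,"ty":0,"tz":3,"wx":0,"wy":0,"wz":0},{"fingers":3,"tx":0,"ty":0,"tz":2.5,"wx":0,"wy":0,"wz":0},{"fingers":3,"tx":0,"ty":0,"tz":1.5,"wx":0,"wy":0,"wz":0},{"fingers":3,"tx":0,"ty":0,"tz":0.7,"wx":0,"wy":0,"wz":0},{"fingers":3,"tx":0,"ty":0,"tz":0.2,"wx":0,"wy":0,"wz":0},{"fingers":3,"tx":0,"ty":0,"tz":0,"wx":0,"wy":0,"wz":0},{"fingers":3,"tx":0,"ty":0,"tz":0,"wx":0,"wy":0,"wz":0}]'
python3 -c "
from h import *
plan(.5176,.0808,1.172,.0362)"
```

```text
time_s: 22.48
tcp_pos: [0.5182, 0.081, 0.038]
tcp_rot: [0.0, 0.834, 0.552, 0.0]
ft_force: [0.4, 0.3, -1.6]
grip_width: 0.0422
grasp_force: 25.0
shift cm [-0.04 -0.05  0.18] wz -0.0032 after turn tool q6 now 0.51 psi 1.1688 tilt [ 1.e-03  1.e-04 -1.e+00]
```

Lower the last 2 mm, let go, lift, and back off along −x for a look at both cores.

```bash
python3 -m handwheel '[{"fingers":3,"tx":-0.04,"ty":-0.05,"tz":0.1,"wx":0,"wy":0,"wz":-0.003},{"fingers":3,"tx":0,"ty":0,"tz":0.1,"wx":0,"wy":0,"wz":0},{"fingers":3,"tx":0,"ty":0,"tz":0,"wx":0,"wy":0,"wz":0},{"fingers":4.8,"tx":0,"ty":0,"tz":0,"wx":0,"wy":0,"wz":0},{"fingers":6,"tx":0,"ty":0,"tz":0,"wx":0,"wy":0,"wz":0},{"fingers":8,"tx":0,"ty":0,"tz":0,"wx":0,"wy":0,"wz":0},{"fingers":9,"tx":0,"ty":0,"tz":-2,"wx":0,"wy":0,"wz":0},{"fingers":9,"tx":0,"ty":0,"tz":-5,"wx":0,"wy":0,"wz":0},{"fingers":9,"tx":0,"ty":0,"tz":-5,"wx":0,"wy":0,"wz":0},{"fingers":9,"tx":-3.3,"ty":2.1,"tz":-4,"wx":0,"wy":0,"wz":0},{"fingers":9,"tx":-3.3,"ty":2.1,"tz":-4,"wx":0,"wy":0,"wz":0},{"fingers":9,"tx":-3.3,"ty":2.1,"tz":0,"wx":0,"wy":0,"wz":0}]'
python3 -m handwheel '[{"fingers":9,"tx":0,"ty":0,"tz":0,"wx":0,"wy":0,"wz":0},{"fingers":9,"tx":0,"ty":0,"tz":0,"wx":0,"wy":0,"wz":0}]'
python3 - <<'E'
from h import *
import pickle
s=manip.get_state(); p=imaging.capture("wrist"); pickle.dump((s,p),open("w6.pkl","wb"))
print(proj(p,[(.5176,.0808,.055),(.6319,.0327,.055)],s))
cv2.imwrite("pics/w6.png",cv2.resize(p["img"][5:185,170:400,::-1],None,fx=3.333,fy=3.333,interpolation=cv2.INTER_CUBIC))
E
```

```text
time_s: 23.98
tcp_pos: [0.5383, -0.0362, 0.2387]
tcp_rot: [0.002, 0.833, 0.553, 0.002]
ft_force: [0.6, 0.8, -0.9]
grip_width: 0.09
grasp_force: 0.0
time_s: 24.22
tcp_pos: [0.5363, -0.0347, 0.235]
tcp_rot: [-0.0, 0.833, 0.553, -0.0]
ft_force: [0.7, 0.8, -0.6]
grip_width: 0.09
grasp_force: 0.0
[[224.88265502  98.40362957]
 [343.06573144  98.28033918]]
```

View pics/w6.png

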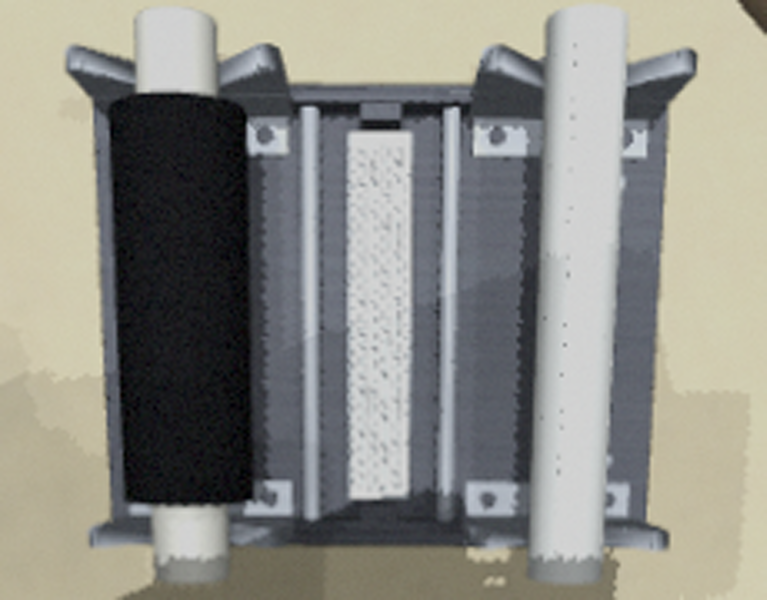

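Both lie in their notches: new roll ends at (175,8)/(191,581), empty core ends at (588,7)/(565,582), plates at rows ~50 and ~537.

```bash
python3 - <<'E'
from h import *
import pickle
s,p=pickle.load(open("w6.pkl","rb")); g=lambda x,y,z:ray(p,(170+x/3.333,5+y/3.333),z,s)[:2]
y=1.172;u=np.array([np.cos(y),np.sin(y)]); v=np.array([np.sin(y),-np.cos(y)])
m=lambda a,b,z:((g(*a,z)+g(*b,z))/2@u).round(4)
print("new",m((175,8),(191,581),.0675),m((178,95),(189,502),.076),"empty",m((588,7),(565,582),.0675))
print("plates",m((68,51),(92,537),.067),m((695,55),(666,540),.067),"head",m((380,130),(380,498),.022))
print("across new",g(178,50,.055)@v,g(191,520,.055)@v,"empty",g(586,60,.055)@v,g(567,520,.055)@v)
plan(.6438,-.2326,1.424,.2)
E
```

```text
new 0.2753 0.2752 empty 0.2752
plates 0.2769 0.2758 head 0.2756
across new 0.446738752159554 0.4457047548710537 empty 0.5698462493279131 0.5689808699606245
shift cm [-14.09  17.61   3.48] wz -0.2521 after turn tool q6 now 0.29 psi 1.1719 tilt [-9.e-04  2.e-04 -1.e+00]
```

```bash
python3 -m handwheel '[{"fingers":9,"tx":-3.52,"ty":4.4,"tz":0.5,"wx":0,"wy":0,"wz":0},{"fingers":9,"tx":-3.52,"ty":4.4,"tz":0.5,"wx":0,"wy":0,"wz":0},{"fingers":9,"tx":-3.52,"ty":4.4,"tz":1,"wx":0,"wy":0,"wz":0},{"fingers":9,"tx":-3.52,"ty":4.4,"tz":1.5,"wx":0,"wy":0,"wz":0},{"fingers":9,"tx":0,"ty":0,"tz":4,"wx":0,"wy":0,"wz":-0.126},{"fingers":9,"tx":0,"ty":0,"tz":5,"wx":0,"wy":0,"wz":-0.126},{"fingers":9,"tx":0,"ty":0,"tz":3,"wx":0,"wy":0,"wz":0},{"fingers":9,"tx":0,"ty":0,"tz":0,"wx":0,"wy":0,"wz":0},{"fingers":9,"tx":0,"ty":0,"tz":0,"wx":0,"wy":0,"wz":0}]'
python3 -c "
from h import *
plan(.6438,-.2326,1.4236,.006)"
```

```text
time_s: 25.4
tcp_pos: [0.645, -0.2327, 0.0816]
tcp_rot: [0.0, 0.757, 0.653, 0.0]
ft_force: [0.2, -0.2, 1.1]
grip_width: 0.0899
grasp_force: 0.0
shift cm [-0.   -0.13  7.56] wz 0.0006 after turn tool q6 now -0.23 psi 1.4242 tilt [ 1.e-03 -4.e-04 -1.e+00]
```

```bash
python3 -m handwheel '[{"fingers":9,"tx":0,"ty":-0.1,"tz":3,"wx":0,"wy":0,"wz":0},{"fingers":9,"tx":0,"ty":0,"tz":2.5,"wx":0,"wy":0,"wz":0},{"fingers":9,"tx":0,"ty":0,"tz":1.5,"wx":0,"wy":0,"wz":0},{"fingers":9,"tx":0,"ty":0,"tz":0.7,"wx":0,"wy":0,"wz":0},{"fingers":9,"tx":0,"ty":0,"tz":0,"wx":0,"wy":0,"wz":0},{"fingers":9,"tx":0,"ty":0,"tz":0,"wx":0,"wy":0,"wz":0}]'
```

```text
time_s: 26.15
tcp_pos: [0.6437, -0.2332, 0.0039]
tcp_rot: [0.0, 0.757, 0.653, 0.0]
ft_force: [1.1, -0.8, 0.4]
grip_width: 0.0898
grasp_force: 0.0
```

```bash
python3 -m handwheel '[{"fingers":3,"tx":0.05,"ty":0,"tz":-0.05,"wx":0,"wy":0,"wz":0},{"fingers":3,"tx":0,"ty":0,"tz":0,"wx":0,"wy":0,"wz":0},{"fingers":3,"tx":0,"ty":0,"tz":0,"wx":0,"wy":0,"wz":0},{"fingers":3,"tx":0,"ty":0,"tz":0,"wx":0,"wy":0,"wz":0},{"fingers":3,"tx":0,"ty":0,"tz":0,"wx":0,"wy":0,"wz":0},{"fingers":3,"tx":0,"ty":0,"tz":0,"wx":0,"wy":0,"wz":0},{"fingers":3,"tx":0,"ty":0,"tz":-3,"wx":0,"wy":0,"wz":0},{"fingers":3,"tx":0,"ty":0,"tz":-5,"wx":0,"wy":0,"wz":0},{"fingers":3,"tx":0,"ty":0,"tz":-5,"wx":0,"wy":0,"wz":0},{"fingers":3,"tx":0,"ty":0,"tz":-5,"wx":0,"wy":0,"wz":0},{"fingers":3,"tx":0,"ty":0,"tz":0,"wx":0,"wy":0,"wz":0}]' 25
python3 -c "
from h import *
plan(.5254,.3506,1.808,.16)"
```

```text
time_s: 27.52
tcp_pos: [0.6452, -0.2332, 0.1882]
tcp_rot: [0.003, 0.757, 0.653, 0.001]
ft_force: [-0.4, 0.1, -2.3]
grip_width: 0.0399
grasp_force: 25.0
shift cm [ 56.   -20.43   2.61] wz -0.3844 after turn tool q6 now -0.23 psi 1.4236 tilt [ 0.0059 -0.0023 -1.    ]
```

```bash
python3 -m handwheel '[{"fingers":3,"tx":4.67,"ty":-1.7,"tz":0,"wx":0,"wy":0,"wz":0},{"fingers":3,"tx":4.67,"ty":-1.7,"tz":0,"wx":0,"wy":0,"wz":0},{"fingers":3,"tx":4.67,"ty":-1.7,"tz":0,"wx":0,"wy":0,"wz":0},{"fingers":3,"tx":4.67,"ty":-1.7,"tz":0,"wx":0,"wy":0,"wz":0},{"fingers":3,"tx":4.67,"ty":-1.7,"tz":0,"wx":0,"wy":0,"wz":0},{"fingers":3,"tx":4.67,"ty":-1.7,"tz":0,"wx":0,"wy":0,"wz":0},{"fingers":3,"tx":4.67,"ty":-1.7,"tz":0,"wx":0,"wy":0,"wz":0},{"fingers":3,"tx":4.67,"ty":-1.7,"tz":0,"wx":0,"wy":0,"wz":0},{"fingers":3,"tx":4.67,"ty":-1.7,"tz":0,"wx":0,"wy":0,"wz":0},{"fingers":3,"tx":4.67,"ty":-1.7,"tz":0,"wx":0,"wy":0,"wz":0},{"fingers":3,"tx":4.67,"ty":-1.7,"tz":0,"wx":0,"wy":0,"wz":0},{"fingers":3,"tx":4.63,"ty":-1.7,"tz":0,"wx":0,"wy":0,"wz":0}]'
python3 -m handwheel '[{"fingers":3,"tx":0,"ty":0,"tz":1,"wx":0,"wy":0,"wz":-0.128},{"fingers":3,"tx":0,"ty":0,"tz":1,"wx":0,"wy":0,"wz":-0.128},{"fingers":3,"tx":0,"ty":0,"tz":1,"wx":0,"wy":0,"wz":-0.128},{"fingers":3,"tx":0,"ty":0,"tz":0,"wx":0,"wy":0,"wz":0},{"fingers":3,"tx":0,"ty":0,"tz":0,"wx":0,"wy":0,"wz":0},{"fingers":3,"tx":0,"ty":0,"tz":0,"wx":0,"wy":0,"wz":0}]'
python3 - <<'E'
from h import *
import pickle
plan(.5254,.3506,1.808,.0272)
s=manip.get_state(); p=imaging.capture("wrist"); pickle.dump((s,p),open("w7.pkl","wb"))
cv2.imwrite("pics/w7.png",cv2.resize(p["img"][20:290,150:410,::-1],(578,600),interpolation=cv2.INTER_CUBIC))
E
```

```text
time_s: 29.02
tcp_pos: [0.5224, 0.3526, 0.1825]
tcp_rot: [-0.0, 0.757, 0.653, -0.001]
ft_force: [0.8, -0.2, -1.9]
grip_width: 0.0403
grasp_force: 25.0
time_s: 29.78
tcp_pos: [0.5237, 0.3514, 0.1542]
tcp_rot: [0.0, 0.619, 0.785, 0.0]
ft_force: [-0.1, -0.4, -1.8]
grip_width: 0.0401
grasp_force: 25.0
shift cm [-0.12  0.14 12.7 ] wz -0.0021 after turn tool q6 now 0.32 psi 1.8059 tilt [ 3.e-04  2.e-04 -1.e+00]
```

View pics/w7.png

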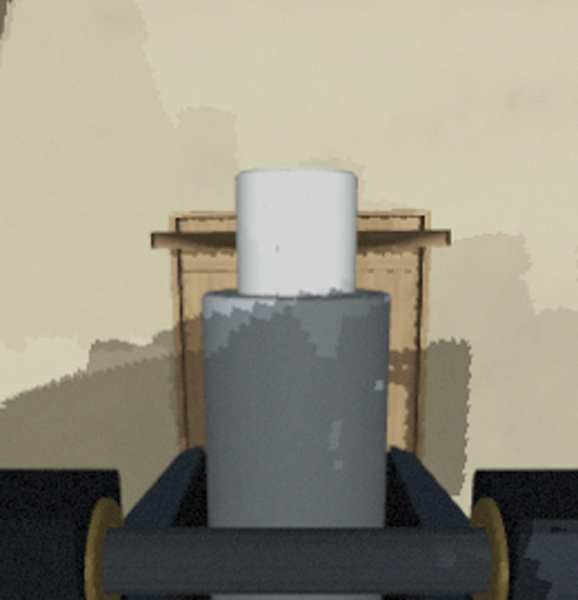

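The grey roll is held square over the carton: core end at (297,172), shoulder at (297,296), end board along row ~239.

```bash
python3 - <<'E'
from h import *
import pickle
s,p=pickle.load(open("w7.pkl","rb")); g=lambda x,y,z:ray(p,(150+x/2.222,20+y/2.222),z,s)[:2]
y=1.808;u=np.array([np.cos(y),np.sin(y)]); v=np.array([np.sin(y),-np.cos(y)]);T=s["tcp_pos"][:2]
print("roll c rel along",(g(297,171,.1858)-T)@u-.08,(g(297,296,.1933)-T)@u-.056,"across",(g(297,230,.1733)-T)@v,(g(296,500,.1733)-T)@v)
S=np.array([.5254,.3506]);print("board",g(300,239,.058)@u-.071-S@u,"across",[g(x,239,.058)@v-S@v for x in(151,450)])
E
```

```text
roll c rel along 4.236858133584154e-05 0.0015365803009056433 across -0.00041219089477604557 -0.000715103184900236
board -0.0008550563482461471 across [np.float64(-0.05498356000410276), np.float64(0.05435560115442395)]
```

```bash
python3 -m handwheel '[{"fingers":3,"tx":-0.17,"ty":0.1,"tz":3,"wx":0,"wy":0,"wz":-0.002},{"fingers":3,"tx":0,"ty":0,"tz":4,"wx":0,"wy":0,"wz":0},{"fingers":3,"tx":0,"ty":0,"tz":3,"wx":0,"wy":0,"wz":0},{"fingers":3,"tx":0,"ty":0,"tz":1.6,"wx":0,"wy":0,"wz":0},{"fingers":3,"tx":0,"ty":0,"tz":0.8,"wx":0,"wy":0,"wz":0},{"fingers":3,"tx":0,"ty":0,"tz":0.2,"wx":0,"wy":0,"wz":0},{"fingers":3,"tx":0,"ty":0,"tz":0,"wx":0,"wy":0,"wz":0},{"fingers":3,"tx":0,"ty":0,"tz":0,"wx":0,"wy":0,"wz":0}]'
python3 -c "
from h import *
plan(.5254,.3506,1.808,.027)"
```

```text
time_s: 30.82
tcp_pos: [0.5253, 0.3502, 0.0287]
tcp_rot: [0.0, 0.618, 0.786, 0.001]
ft_force: [0.8, -0.6, -2.7]
grip_width: 0.0398
grasp_force: 25.0
shift cm [0.04 0.01 0.17] wz 0.0015 after turn tool q6 now 0.31 psi 1.8095 tilt [ 9.e-04  6.e-04 -1.e+00]
```

Lower the last 2 mm, release, lift and back off for a final look.

```bash
python3 -m handwheel '[{"fingers":3,"tx":0,"ty":0,"tz":0.1,"wx":0,"wy":0,"wz":0},{"fingers":3,"tx":0,"ty":0,"tz":0.1,"wx":0,"wy":0,"wz":0},{"fingers":3,"tx":0,"ty":0,"tz":0,"wx":0,"wy":0,"wz":0},{"fingers":4.6,"tx":0,"ty":0,"tz":0,"wx":0,"wy":0,"wz":0},{"fingers":6,"tx":0,"ty":0,"tz":0,"wx":0,"wy":0,"wz":0},{"fingers":8,"tx":0,"ty":0,"tz":0,"wx":0,"wy":0,"wz":0},{"fingers":9,"tx":0,"ty":0,"tz":-2,"wx":0,"wy":0,"wz":0},{"fingers":9,"tx":0,"ty":0,"tz":-5,"wx":0,"wy":0,"wz":0},{"fingers":9,"tx":0,"ty":0,"tz":-5,"wx":0,"wy":0,"wz":0},{"fingers":9,"tx":-3.3,"ty":0,"tz":-4.5,"wx":0,"wy":0,"wz":0},{"fingers":9,"tx":-3.3,"ty":0,"tz":-4.5,"wx":0,"wy":0,"wz":0},{"fingers":9,"tx":-3.3,"ty":0,"tz":0,"wx":0,"wy":0,"wz":0}]'
python3 -m handwheel '[{"fingers":9,"tx":0,"ty":0,"tz":0,"wx":0,"wy":0,"wz":0},{"fingers":9,"tx":0,"ty":0,"tz":0,"wx":0,"wy":0,"wz":0},{"fingers":9,"tx":0,"ty":0,"tz":0,"wx":0,"wy":0,"wz":0}]'
python3 - <<'E'
from h import *
import pickle
s=manip.get_state(); p=imaging.capture("wrist"); t=imaging.capture("scene"); pickle.dump((s,p),open("w8.pkl","wb"))
a=cv2.resize(p["img"][10:190,180:380,::-1],(400,360)); b=cv2.resize(t["img"][160:370,110:360,::-1],(400,336))
im=np.zeros((360,800,3),np.uint8); im[:,:400]=a; im[:336,400:]=b; cv2.imwrite("pics/w8.png",im)
E
```

```text
time_s: 32.33
tcp_pos: [0.5502, 0.2536, 0.2413]
tcp_rot: [0.002, 0.618, 0.786, 0.003]
ft_force: [-0.3, 0.1, -1.3]
grip_width: 0.0902
grasp_force: 0.0
time_s: 32.7
tcp_pos: [0.548, 0.2544, 0.2359]
tcp_rot: [-0.0, 0.618, 0.787, -0.0]
ft_force: [1.0, 0.8, 0.7]
grip_width: 0.0901
grasp_force: 0.0
```

View pics/w8.png

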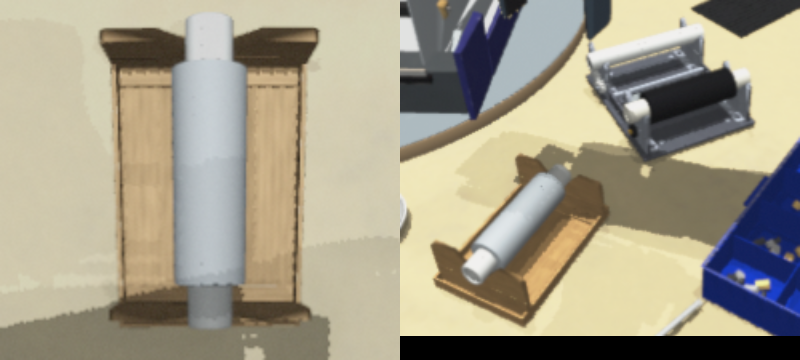

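The left half shows the grey roll in the carton, ends at (209,14) and (210,328), boards at rows ~32 and ~316. The right half shows all three seated.

```bash
python3 - <<'E'
from h import *
import pickle
s,p=pickle.load(open("w8.pkl","rb")); g=lambda x,y,z:ray(p,(180+x/2,10+y/2),z,s)[:2]
y=1.808;u=np.array([np.cos(y),np.sin(y)])
m=lambda a,b,z:((g(*a,z)+g(*b,z))/2@u).round(4)
print(m((209,14),(210,328),.0585),m((209,62),(210,285),.066),"boards",m((99,34),(110,317),.058),m((317,34),(308,315),.058),"seat",np.array([.5254,.3506])@u)
E
```

```text
0.2175 0.2172 boards 0.2159 0.2167 seat 0.21732141064563523
```

All three are centred to about 1 mm, so I'm handing in.

```bash
python3 -c "
from station import manip
print(manip.sign_off())"
```

```text
the job is handed in; nothing more can be done
None
```

The changeover is done and handed in at about 33 s: new roll in the supply forks, empty core in the take-up forks, used roll in the carton, each let go and centred to about 1 mm by the wrist camera.

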